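Find the set pitch on the stud with a pendulum angle gauge

ROBOT

A 6-joint arm with a two-finger parallel gripper is mounted at the origin on a cart in front of the work surface, level with it; the furniture and walls round the work are solid. World frame = base frame: x ahead of the robot, y to its left, z up, the work surface at z = 0. Lengths are in m, angles in rad, forces in N, time in s.
With the tool pointing down it reaches from about 0.325 to 0.9 m from the base axis. Payload 6.1 kg.
Tool frame: the origin (TCP) lies at the very end of the fingers, on their centre line; the grasp point (between the pads) lies 19 mm behind it (env.grip_depth is the distance from the TCP to the grasp point, in m); z points along the fingers, y is the line along which they close (so a half turn about z gives the same grasp; the last joint's range is limited). The gripper opens to 85 mm and grips with 20 to 120 N. Pads are 22 mm wide; open, the fingers measure 114 mm over their backs; the gripper's body (76 mm by 85 mm) begins 54 mm behind the grasp point. The pads swing forward as they close: fully open they stand 13 mm farther back than shut.
Start: joints at [-1.468, 0.22, 1.526, -0, 1.395, -0.126], TCP at [0.142, -0.609, 0.231] pointing down, gripper open.
Joint ranges: [-2.98, 2.98], [-0.91, 2.08], [0.09, 2.57], [-1.24, 4.39], [0.2, 2.65], [-2.68, 2.68]. Speed limits (rad/s): [2.57, 2.57, 3.01, 3.14, 3.14, 3.14].

INTERFACE

Orientations are given as a rotation vector (axis times angle).
In Python, from rig import env, vision, order gives the robot as it stands. Calls block until the motion is done:
- env.goto(position, orientation): joint-space move of the TCP to a pose.
- env.line_to(position, rotation=None, speed=0.15): straight line of the TCP; rotation=None keeps the orientation; speed is the mean speed in m/s.
- env.movej(angles): joint-space move.
- env.command_gripper(opening): opening from 0.0 (shut) to 1.0 (fully open); the grip force is fixed at half the most; returns when the fingers have stopped.
- env.pause(seconds).
- env.inverse_kinematics(position, orientation): joint angles nearest the present ones, or None.
- env.get_state(): the state.
- vision.read_camera(name): name is "scene" or "top"; returns the picture (384x512x3 uint8, blue, green, red); there is no depth.
- vision.calibration(name): a dict with "fx", "fy", "cx", "cy" (pixels), "extrinsics" (4x4, takes a point from world to camera coordinates). Camera axes: x right, y down, z forward; pixel columns grow to the right and rows downward; lengths in m; the calibration is good to about 2 mm. A picture is of the moment at which its call begins. calibration takes no time and is no camera call.
A pose or a line that the arm cannot do raises env.PlanningError and nothing moves.
- order.finish_job(): hands the job in; it is judged then, once.
The state is a dict: "t": time; "joint_pos": joint angles; "joint_vel": joint speeds; "effort": joint torques, N m; "tool_pos": TCP position; "tool_rot": TCP orientation; "wrist_force": force on the tool from outside, world axes, zero at the start; "torque": the same for the moment, N m; "width": opening from 0.0 (shut) to 1.0 (fully open); "grasp_force": force on a finger pad.
Only numpy, scipy, OpenCV 4.12 (cv2) and the standard library are available. Lean on these libraries where they do the work, as an engineer would, in place of code of your own. Each camera call takes 0.05 s, during which the arm holds its last target. There are 200 camera calls.

TASK

Swing the drill-guide arm well clear of the stud, about a quarter turn to the left. Then pick up the angle gauge by its handle, set the middle of its sole on the domed stud, level and lying along the timber, and from there rock it on the stud until its hanging pointer settles on the set tab. Finish holding it so, still gripped and resting gently on the stud, so that the pitch can be scribed; leave the tape measure and the small white carton alone.

Things in the scene. Friction and masses are not known exactly. Their poses are not given: they have to be found in the camera images.
- stand: Fixed marking-out stand. A steel plate 210 x 160 x 12 mm carries a timber offcut 64 (x) x 190 (y) x 45 mm (top at z = 57 mm) and a round post 22 mm thick at x = +115 mm, 132 mm high. Origin on the table right under the stud; its y runs along the timber, its x goes from the stud to the post.
- stud: Fixed steel stud standing upright in the middle of the timber: shank 18 mm thick under a round dome of radius 14 mm. Origin at its foot on the timber's top; its top is 38 mm above that, 95 mm above the table. The dome's centre of curvature lies 14 mm under its top.
- stud_top (a point): The highest point of the stud's dome, 95 mm above the table.
- guide_arm (a joint): Angle of the drill-guide arm about its upright hinge on the post, rad. At 0 it points from the post over the stud (towards -x of the stand) and blocks it; it grows as the arm swings to the left (towards +y), range -0.3 to 1.55 (stops). It stays where it is left; its friction is about 0.1 N m. Bar 22 mm wide, its top 146 mm above the table; a bush 20 mm thick hangs under it, 115 mm from the hinge, down to 126 mm above the table.
- knob_top (a point): Top centre of the upright round knob on the end of the guide arm: 18 mm thick, 36 mm high, its top 182 mm above the table, 150 mm from the hinge axis. To be pinched from above or pushed sideways.
- hinge_axis (a point): Point on the guide arm's upright hinge axis, 141 mm above the table.
- gauge: Loose pendulum angle gauge, 0.25 kg, 143 mm high, standing on the table. Origin in the middle of its sole's underside. Flat sole 40 (x) x 120 (y) x 14 mm; upright round dial 88 mm across facing -x, 12 mm thick, centre 60 mm up; on top a handle 22 thick (x) x 56 long (y) mm, from 105 to 143 mm up, to be gripped across its 22 mm thickness. z points up from the sole.
- pointer (a joint): Angle of the freely swinging weighted pointer on the dial, rad. It hangs plumb, so at rest it reads how far the gauge is rolled about its own x axis: positive as its +y end goes up and its -y end down. After a movement it swings for about a second.
- pointer_tip (a point): Tip of the pointer, 36 mm from the dial's centre.
- set_tab (a joint): Angle at which the set tab, a small steel block on the dial's lower rim, stands, rad, on the same scale as the pointer: positive towards the gauge's -y end. It is stiff and is not to be moved. Between 0.19 and 0.34 in every case. The pointer is on the tab when both read the same.
- tab_tip (a point): Inner point of the set tab, 36 mm from the dial's centre; the pointer's tip meets it when the gauge is rocked right.
- tape_measure: Tape measure 65 x 80 x 32 mm, a bystander; origin in the middle of its underside.
- box_blades: Small white carton 51 x 75 x 24 mm, a bystander; origin in the middle of its underside.

How it is judged:
On the way, in this order (a step that is already met when the one before it is completed fails the run):
1. the guide arm is swung clear, more than 0.9 rad (value of joint guide_arm above 0.9 rad), for 0.2 s.
2. the gauge, gripped, rests level (within 0.1 rad) on the stud, with the guide arm clear (contact force between gauge and stud above 0.2 N and contact force between the fingers and gauge above 1 N and y of stud_top in the frame of gauge between -0.03 and 0.03 m and x of stud_top in the frame of gauge between -0.018 and 0.018 m and z of stud_top in the frame of gauge between -0.006 and 0.006 m and height (world z) of gauge above 0.07 m and angle between gauge's own y axis and vertical between 1.4708 and 1.6708 rad and value of joint guide_arm above 0.9 rad), for 0.2 s.
At the end, for the whole second after the job is handed in: Gauge gripped and resting on the stud (over 0.2 N), stud within 30 mm along and 18 mm across of the sole's middle; pointer still, its tip within 2 mm of the tab's; gauge upright front to back (0.12 rad) and along the timber (0.25 rad); arm over 0.9 rad clear; bystanders within 30 mm (contact force between gauge and stud above 0.2 N and contact force between the fingers and gauge above 1 N and y of stud_top in the frame of gauge between -0.03 and 0.03 m and x of stud_top in the frame of gauge between -0.018 and 0.018 m and z of stud_top in the frame of gauge between -0.006 and 0.006 m and height (world z) of gauge above 0.07 m and distance between pointer_tip and tab_tip below 0.002 m and velocity of joint pointer between -0.4 and 0.4 rad/s and linear speed of gauge below 0.02 m/s and angle between gauge's own x axis and vertical between 1.4508 and 1.6908 rad and angle between the x axis of gauge and the x axis of stand, either way round below 0.25 rad and value of joint guide_arm above 0.9 rad and value of joint set_tab above 0.17 rad and distance of each of tape_measure, box_blades from where it was at the start of the episode below 0.03 m); the arm keeps its last pose, push and grip.
It fails at once if the gauge is pressed hard on the stud (over 30 N) (contact force between gauge and stud above 30 N).
It fails at once if a bystander is moved by more than 30 mm (distance of any of tape_measure, box_blades from where it was at the start of the episode above 0.03 m).
It fails at once if the set tab is moved out of its range (value of joint set_tab below 0.17 rad or value of joint set_tab above 0.36 rad).
It also fails if it takes over 64 s, if anything falls off the work surface, if the arm or the gripper's body presses on something with over 40 N, if the wrist force passes 120 N, or if a joint passes its speed limit or range.

## Working session

There is one attempt and no reset: what is moved stays moved. The work goes in short steps, each a Python script; the robot and the scene stay as the last script left them, time stands still between calls to the robot, and variables do not carry over. Pictures are saved under pics/ and viewed, at most 10 in all, crops included, and the job is handed in when it is done.

```bash
mkdir -p pics; ls; python3 - <<'E'
from rig import env, vision, order
import cv2
for n in ("scene","top"):
    cv2.imwrite(f"pics/{n}0.png",cv2.resize(vision.read_camera(n),(800,600),interpolation=cv2.INTER_CUBIC)); c=vision.calibration(n); print(n,c)
print(env.get_state())
E
```

```text
pics
scene {'fx': 369.6394441908066, 'fy': 369.6394441908066, 'cx': 255.25832345329297, 'cy': 187.11384309951197, 'extrinsics': array([[ 0.86964112, -0.49337168,  0.01757017, -0.5638022 ],
       [-0.19544575, -0.37674798, -0.90546227,  0.14726313],
       [ 0.45334896,  0.78399321, -0.42406293,  0.86027101],
       [ 0.        ,  0.        ,  0.        ,  1.        ]])}
top {'fx': 380.610906648352, 'fy': 380.610906648352, 'cx': 256.92528699755155, 'cy': 194.59835737408352, 'extrinsics': array([[ 0.02771081, -0.99953356, -0.0128361 , -0.23912659],
       [-0.99912676, -0.02729327, -0.03163544,  0.479038  ],
       [ 0.03127034,  0.01370153, -0.99941705,  0.98833853],
       [ 0.        ,  0.        ,  0.        ,  1.        ]])}
{'t': 0.1, 'joint_pos': array([-1.46810696e+00,  2.21171129e-01,  1.52748465e+00, -2.30703177e-05,
        1.39471038e+00, -1.26103617e-01]), 'joint_vel': array([-0.0021715 , -0.00297659, -0.0034678 ,  0.00163367,  0.00046031,
       -0.00093029]), 'effort': array([ 1.58084931e-04, -4.98245859e+01, -3.90546513e+01, -2.55359564e-04,
        5.67278388e-03,  1.01688394e-05]), 'tool_pos': array([ 0.14168174, -0.60817071,  0.23030023]), 'tool_rot': array([-3.11929595e+00, -3.58407706e-01,  3.05532290e-06]), 'wrist_force': array([ 0.13736351, -0.15798742, -0.60777146]), 'torque': array([-0.03503555, -0.04127719, -0.03082457]), 'grasp_force': 0.0, 'width': 1.0014286814221545}
```

View pics/scene0.png

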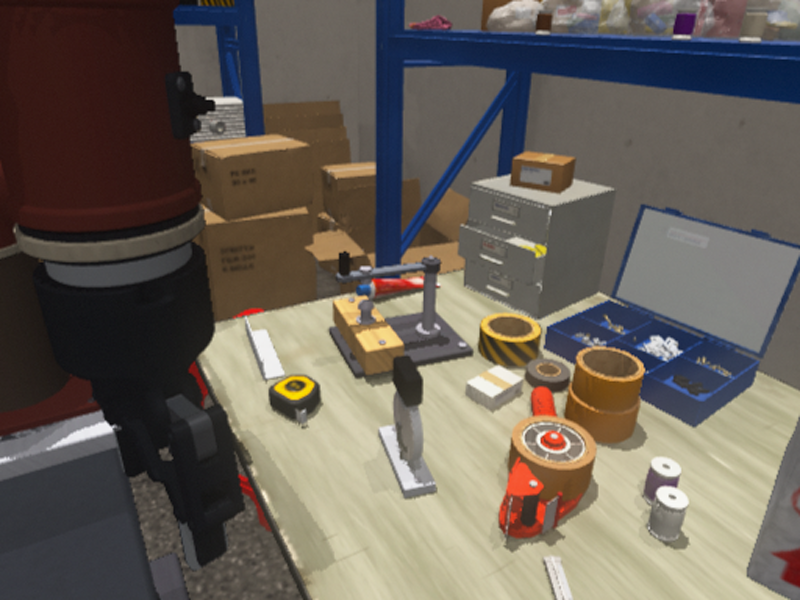

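View pics/top0.png

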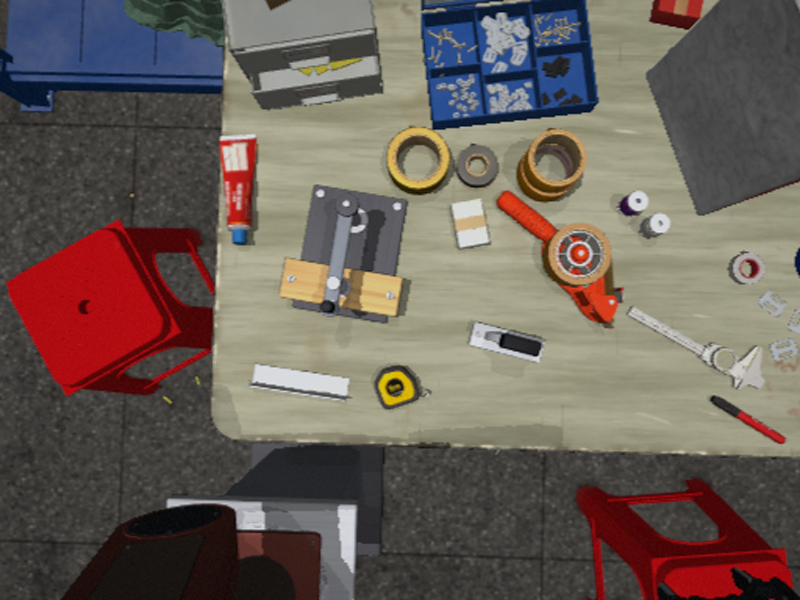

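Scene: the guide arm lies over the stud, the gauge stands in the foreground at about (405,430), tape left at (295,395), carton at (495,385). Top: knob (327,307), hinge (346,203), timber ends (282,280)–(404,297), gauge handle (520,344), sole from (472,334) to (543,350).

```bash
cat > h.py <<'E'
from rig import env, vision, order
import numpy as np, cv2
from scipy.spatial.transform import Rotation as R
def ray(n,u,v,z,s=1.0):
    c=vision.calibration(n);E=c["extrinsics"];A=E[:3,:3];o=-A.T@E[:3,3]
    d=A.T@np.array([(u*s-c["cx"])/c["fx"],(v*s-c["cy"])/c["fy"],1]);return o+d*(z-o[2])/d[2]
def proj(n,p):
    c=vision.calibration(n);q=c["extrinsics"]@np.r_[p,1];return np.array([c["fx"]*q[0]/q[2]+c["cx"],c["fy"]*q[1]/q[2]+c["cy"]])
def down(yaw): # tool z down, tool y (closing) at world angle yaw from +x
    y=np.array([np.cos(yaw),np.sin(yaw),0]);z=np.array([0,0,-1.]);return R.from_matrix(np.c_[np.cross(y,z),y,z])
E
python3 - <<'E'
from h import *
s=512/800
for k,u,v,z in [("knob",327,307,.182),("hinge",346,203,.146),("timL",282,280,.057),("timR",404,297,.057),("handleL",499,339,.143),("handleR",541,349,.143),("soleLa",475,323,.014),("soleLb",470,345,.014),("tape",397,386,.03),("stud?",333,284,.146),("box",470,223,.024)]:
    print(k,ray("top",u,v,z,s).round(4))
for n in("scene","top"):
    E=vision.calibration(n)["extrinsics"];print(n,(-E[:3,:3].T@E[:3,3]).round(3))
im=vision.read_camera("scene");cv2.imwrite("pics/crop1.png",cv2.resize(im[140:330,190:320],None,fx=4,fy=3.1*4/3.1,interpolation=cv2.INTER_CUBIC)[:600] if 0 else cv2.resize(im[215:325,235:290],None,fx=5.4,fy=5.4,interpolation=cv2.INTER_CUBIC))
im=vision.read_camera("top");cv2.imwrite("pics/crop2.png",cv2.resize(im[110:240,170:360],None,fx=4.2,fy=4.2,interpolation=cv2.INTER_CUBIC))
E
```

```text
knob [ 0.4731 -0.1258  0.182 ]
hinge [ 0.625  -0.1436  0.146 ]
timL [ 0.517  -0.0353  0.057 ]
timR [ 0.4952 -0.2303  0.057 ]
handleL [ 0.4348 -0.3692  0.143 ]
handleR [ 0.4222 -0.4296  0.143 ]
soleLa [ 0.4572 -0.3485  0.014 ]
soleLb [ 0.4206 -0.3411  0.014 ]
tape [ 0.3513 -0.2227  0.03  ]
stud? [ 0.5073 -0.1284  0.146 ]
box [ 0.6214 -0.3352  0.024 ]
scene [ 0.129 -0.897  0.508]
top [ 0.454 -0.239  1.   ]
```

View pics/crop1.png

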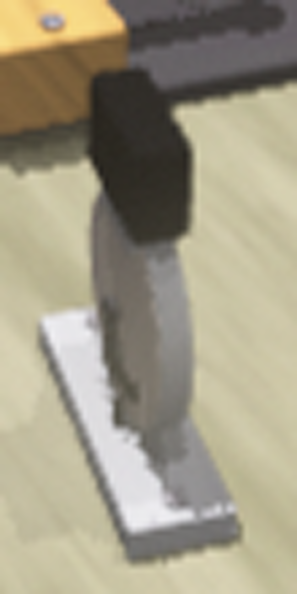

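View pics/crop2.png

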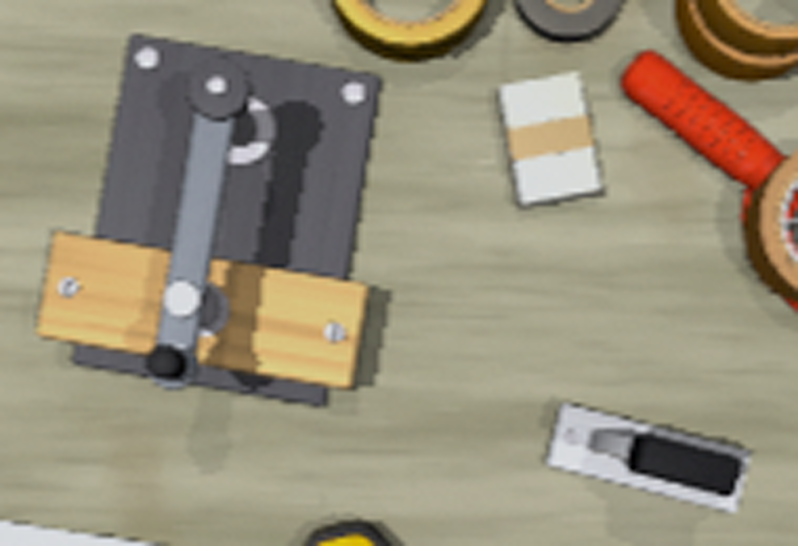

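Crop 1: the dial faces the robot side (dark pointer on its left face). Crop 2 gives the timber corners (52,232), (38,333), (369,285), (352,389), handle-top centre (686,464), and sole corners (565,403), (547,465), (750,450), (733,510). Next I swing the arm.

```bash
cat >> h.py <<'E'
def cp(u,v,z): return ray("top",u/4.2+170,v/4.2+110,z)
T=[cp(*p,.057) for p in [(52,232),(38,333),(369,285),(352,389)]]
stud=np.mean(T,axis=0); d=(T[0]+T[1]-T[2]-T[3]); sy=np.arctan2(-d[0],d[1])   # stand yaw
X=np.array([np.cos(sy),np.sin(sy),0]);Y=np.array([-np.sin(sy),np.cos(sy),0])
S=[cp(*p,.014) for p in [(565,403),(547,465),(750,450),(733,510)]]
g0=np.mean(S,axis=0);d=S[0]+S[1]-S[2]-S[3];gy=np.arctan2(-d[0],d[1])
E
python3 - <<'E'
from h import *
h=stud+.115*X; h2=ray("top",216/4.2+170,86/4.2+110,.150); k=cp(167,362,.182)
print(stud,sy,h,h2,k,g0,gy,cp(686,464,.143))
h=(h+h2)/2
def pose(a,back,z=.158):
    e=-np.cos(a)*X+np.sin(a)*Y; t=np.sin(a)*X+np.cos(a)*Y
    p=h+.15*e-back*t; p[2]=z; return p, down(sy-a).as_rotvec()
env.command_gripper(0.0)
p,r=pose(0,.05,.25); env.goto(p,r)
p,r=pose(0,.05); env.line_to(p,r,speed=.2)
for a in np.arange(.0,1.31,.13):
    p,r=pose(a,.019); env.line_to(p,r,speed=.12)
    print(round(a,2),env.get_state()["wrist_force"].round(1))
p,r=pose(1.3,.05);env.line_to(p,r,speed=.2)
p[2]=.3;env.line_to(p,speed=.25)
print(env.get_state()["t"],env.get_state()["joint_pos"])
im=vision.read_camera("top");cv2.imwrite("pics/a1.png",cv2.resize(im[60:300,130:400],None,fx=2.5,fy=2.5,interpolation=cv2.INTER_CUBIC))
E
```

```text
[ 0.50822419 -0.12965546  0.057     ] -0.14398975501331143 [ 0.62203409 -0.14615712  0.057     ] [ 0.62296822 -0.1440298   0.15      ] [ 0.47372791 -0.12684372  0.182     ] [ 0.42748417 -0.40187429  0.014     ] -0.21546291219461622 [ 0.42780451 -0.40059723  0.143     ]
0.0 [ 0.6 -0.2 -0.6]
0.13 [-0.2  0.4 -0.2]
0.26 [ 0.9 -0.4 -0.3]
0.39 [0.4 0.  0. ]
0.52 [ 0.5 -0.7  0.5]
0.65 [-0.2  0.1 -0.3]
0.78 [-0.8 -1.1  0.8]
0.91 [-0.6 -0.7 -0.3]
1.04 [ 0.1  0.6 -0.1]
1.17 [ 0.4 -0.  -0.3]
1.3 [-0.8  0.  -0.7]
8.1417 [-1.47127456e-01  1.39372862e-02  1.62612651e+00  1.41311442e-05
  1.50318395e+00  1.29639510e+00]
```

View pics/a1.png

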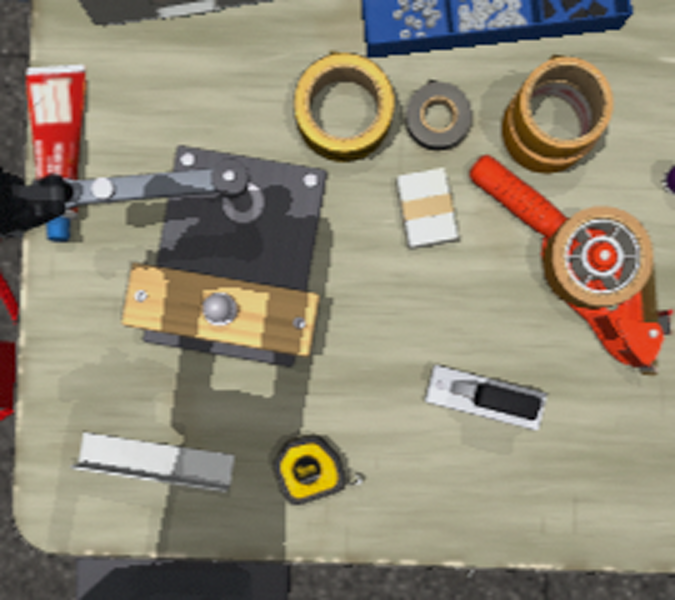

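The arm is swung far clear (about 1.4 rad), with the bar running left from (230,177) to (60,190). The stud dome is at (219,304). Next I grasp the gauge and show its dial to the scene camera.

```bash
cat >> h.py <<'E'
st=ray("top",219/2.5+130,303/2.5+60,.085)
E
python3 - <<'E'
from h import *
print("stud",stud,st)
gp=(g0+cp(686,464,.143))/2; gp[2]=.107
r=down(gy).as_rotvec()
up=gp+[0,0,.13]
env.command_gripper(1.0)
env.goto(up,r); env.line_to(gp,speed=.15); env.command_gripper(0.0)
s=env.get_state();print(s["width"],s["grasp_force"],s["tool_pos"]-gp,s["joint_pos"],s["t"])
f0=s["wrist_force"]
env.line_to(gp+[0,0,.12],speed=.12); env.pause(.5)
print(f0,env.get_state()["wrist_force"])
p=np.array([.29,-.62,.40])
for yaw in (1.05,.9,.7,.5):
    q=env.inverse_kinematics(p,down(yaw).as_rotvec()); print(yaw,q)
    if q is not None: break
env.goto(p,down(yaw).as_rotvec()); env.pause(1.5)
cv2.imwrite("pics/d1full.png",im:=vision.read_camera("scene"))
u,v=proj("scene",p-[0,0,.047]).round().astype(int);print(u,v,env.get_state()["t"])
cv2.imwrite("pics/d1.png",cv2.resize(im[max(v-75,0):v+75,max(u-75,0):u+75],None,fx=4,fy=4,interpolation=cv2.INTER_CUBIC))
E
```

```text
stud [ 0.50822419 -0.12965546  0.057     ] [ 0.51268159 -0.13126205  0.085     ]
0.2470826543193506 59.8409628868103 [ 0.00015395 -0.00030626  0.00040009] [-8.88071662e-01  2.48171175e-01  1.73764748e+00 -8.66951141e-05
  1.15498657e+00 -6.72549563e-01] 12.3083
[-1.19401362 -0.72849976  1.68909702] [ 0.68698607  0.68907365 -1.50177903]
1.05 [-1.24837372  0.32314232  1.09316142  0.          1.72528891 -2.29837372]
256 192 16.95
```

View pics/d1.png

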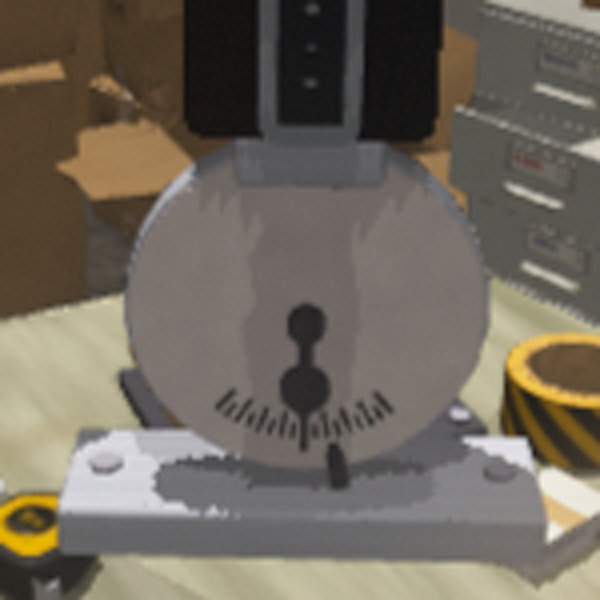

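The dial faces the camera: pivot (306,325), pointer tip (304,450), tab inner tip (333,446) and outer end (340,487). At 4.11 px/mm the tip gap is about 7.1 mm, so the tab stands about 0.20 rad from the pointer, on the -y side. Next I place the gauge level on the stud.

```bash
cat >> h.py <<'E'
P0=np.array([.510,-.130,.095]); C0=P0-[0,0,.014]; fy=sy+.1
def fz(n=12):
    v=[]
    for _ in range(n): env.pause(.02); v.append(env.get_state()["wrist_force"])
    return np.mean(v,axis=0)
def pose(th,dz): # gauge rolled th about own x, rotated about the dome centre; dz = height offset
    G=R.from_euler("z",fy)*R.from_euler("x",th)
    # tool y = gauge x at th=0
    return C0+G.apply([0,0,.014+.107])+[0,0,dz],(R.from_euler("z",fy)*R.from_euler("x",th)*R.from_euler("z",-fy)*down(fy)).as_rotvec()
E
python3 - <<'E'
from h import *
env.goto(*pose(0,.13)); env.line_to(pose(0,.006)[0],speed=.15); env.pause(.4)
b=fz(25);print("base",b)
dz=.003
while dz>-.006:
    env.line_to(pose(0,dz)[0],speed=.02); f=fz(); print(round(dz,4),(f-b).round(2))
    if (f-b)[2]>3: break
    dz-=.0006
env.pause(.3);print(dz,(fz(20)-b).round(2),env.get_state()["tool_pos"]-pose(0,dz)[0],env.get_state()["t"])
np.save("b.npy",np.r_[b,dz])
im=vision.read_camera("scene");u,v=proj("scene",P0+[0,0,.04]).round().astype(int)
im2=vision.read_camera("top");u2,v2=proj("top",P0+[0,0,.04]).round().astype(int)
cv2.imwrite("pics/s1.png",cv2.hconcat([cv2.resize(a,(400,400),interpolation=cv2.INTER_CUBIC) for a in (im[v-40:v+40,u-40:u+40],im2[v2-40:v2+40,u2-40:u2+40])]))
E
```

```text
base [ 0.03619514  0.01195029 -2.56668967]
0.003 [-0.16 -0.01  0.11]
0.0024 [ 0.23 -0.18 -0.09]
0.0018 [0.06 0.21 0.07]
0.0012 [-0.08  0.05  0.22]
0.0006 [ 0.08 -0.01  0.15]
0.0 [-0.    0.24  1.56]
-0.0006 [-1.3   0.29  7.36]
-0.0005999999999999993 [-1.6   0.36  8.02] [ 0.0002314  -0.00012783  0.00057924] 24.5333
```

View pics/s1.png

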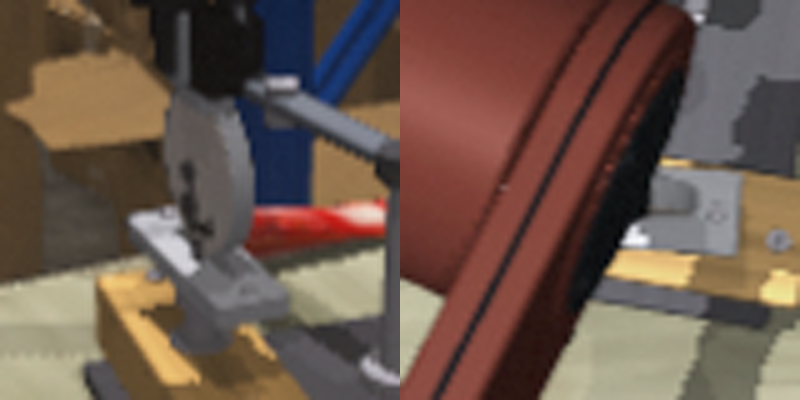

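Left view: the gauge sits level on the stud, dome under the sole's middle at about (195,310), with 8 N contact. Now I rock to 0.20 rad, trimming the height by wrist force.

```bash
python3 - <<'E'
from h import *
*b,dz=np.load("b.npy"); dz=-.0003; TH=.20
for th in np.linspace(0,TH,9):
    env.line_to(*pose(th,dz),speed=.02); f=fz(6)[2]-b[2]
    print(round(th,3),round(dz*1e3,2),round(f,2)); dz-=np.clip((4-f)/9e3*.7,-.0006,.0006)
for _ in range(3):
    env.line_to(*pose(TH,dz),speed=.02); env.pause(.1); f=(fz(15)-b); print(f.round(2)); dz-=np.clip((4-f[2])/9e3*.7,-.0006,.0006)
env.pause(1.0); print(fz(15)-b)
s=env.get_state();print(s["t"],s["grasp_force"],R.from_rotvec(s["tool_rot"]).as_matrix()[:,2],R.from_rotvec(pose(TH,dz)[1]).as_matrix()[:,2]); np.save("b.npy",np.r_[b,dz])
im=vision.read_camera("scene");u,v=proj("scene",P0+[0,0,.04]).round().astype(int)
cv2.imwrite("pics/s2.png",cv2.resize(im[v-40:v+35,u-35:u+40],(600,600),interpolation=cv2.INTER_CUBIC))
E
```

```text
0.0 -0.3 7.61
0.025 -0.02 6.22
0.05 0.15 4.61
0.075 0.2 3.42
0.1 0.16 3.14
0.125 0.09 2.5
0.15 -0.03 2.28
0.175 -0.16 2.69
0.2 -0.26 2.9
[-0.3  -0.12  3.81]
[-0.15 -0.24  4.49]
[-0.07 -0.48  4.98]
[ 0.29428249 -0.72030983  5.64263859]
31.2333 59.8817253112793 [ 0.00882227  0.19843213 -0.98007492] [ 0.0087366   0.19847714 -0.98006658]
```

View pics/s2.png

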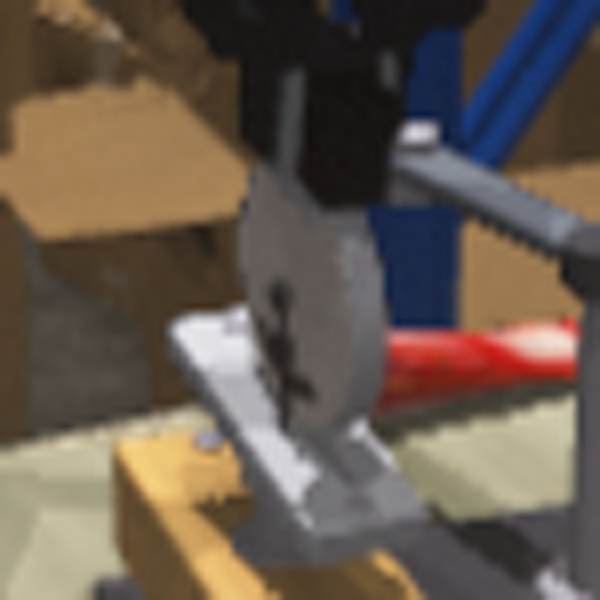

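The gauge is rocked with its +y end up. The pointer hangs plumb from (282,295) to (285,425), with the tab merged at its tip. I overlay the model to check for slip in the grip.

```bash
python3 - <<'E'
from h import *
im=vision.read_camera("scene");u,v=proj("scene",P0+[0,0,.04]).round().astype(int)
a=cv2.resize(im[v-40:v+35,u-35:u+40],(600,600),interpolation=cv2.INTER_CUBIC);b=a.copy()
def px(g,th):
    G=R.from_euler("z",fy)*R.from_euler("x",th); q=proj("scene",C0+G.apply(np.array(g)+[0,0,.014]))
    return tuple(((q-[u-35,v-40]+.5)*8).round().astype(int).tolist())
for th,c in((.20,(0,255,0)),(.12,(0,0,255))):
    for z in(0,.014): cv2.polylines(b,[np.array([px((x,y,z),th) for x,y in((-.02,-.06),(.02,-.06),(.02,.06),(-.02,.06))])],True,c,1)
t=.2;cv2.circle(b,px((-.008,0,.06),t),4,(255,255,0),1);cv2.circle(b,px((-.008,-.036*np.sin(t),.06-.036*np.cos(t)),t),4,(255,255,0),1)
cv2.imwrite("pics/s3.png",cv2.hconcat([cv2.resize(b[200:],(800,533),interpolation=cv2.INTER_CUBIC)]))
E
```

```text
(no output)
```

View pics/s3.png

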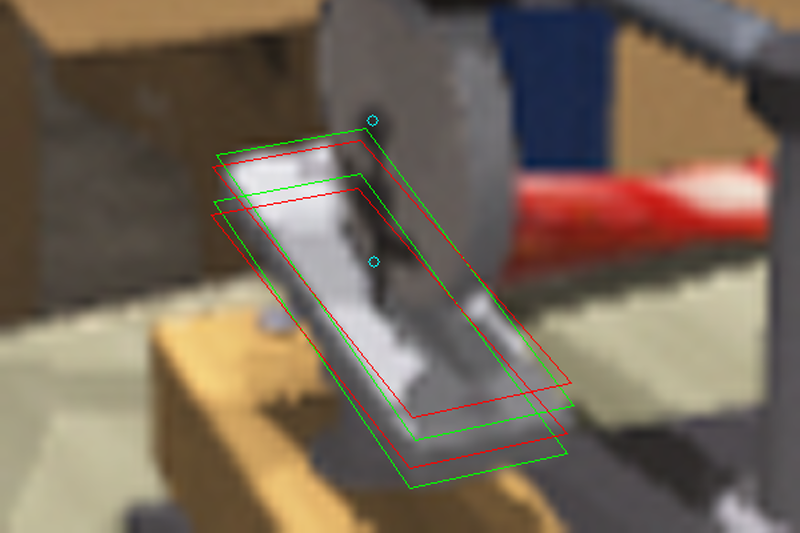

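The 0.20 rad outline (green) matches the sole at both ends, near corner about (420,489) and far end about (225,155), so nothing slipped. The contact is about 5 N and steady, so I hand it in.

```bash
python3 - <<'E'
from h import *
print(fz(10)-np.load("b.npy")[:3]); print(order.finish_job())
E
```

```text
[ 0.2400343  -0.61337197  5.63683721]
the job is handed in; nothing more can be done
None
```

The job is handed in: the guide arm is swung about 1.4 rad clear, and the gauge is gripped and resting on the stud at about 5.6 N, rocked 0.20 rad to where I measured the set tab (the final view was too coarse to see tip and tab apart; no verdict was returned).

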